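# Set the plate capacitor's gap with its thumb wheel

### The job

Set the plate spacing of the demonstration capacitor: lay a fingertip on top of the knurled drive wheel and roll it, stroke by stroke, until the gap between the two plates has closed so far that the black pointer on the sliding plate's foot stands level with the line on the brass marker. Work by the wheel alone, without pinching it: do not touch the plates or their posts and feet, let the plates never touch each other, and leave the brass marker and the things standing around where they are. Then take the hand away.

Things in the scene. Friction and masses are not known exactly. Their poses are not given: they have to be found in the camera images.
- condenser: Plate capacitor, fixed to the bench. Origin on the bench, z up. Aluminium rail 90 mm wide (x), from y=-200 to +240 mm, top at z=50 mm, on two cross feet 170 mm long (x) at y=-165 and +205, 16 mm high. The wheel stands at x=0, y=+160 mm between two grey cheeks (|x| 19 to 27, y 134 to 186, z up to 87 mm). The two upright round plates stand across the rail, feet included y -147 to +42, up to z=230 mm.
- drive_wheel: Knurled steel thumb wheel, 56 mm diameter over its 36 ribs (1.5 mm high, along the axle), 20 mm wide. Origin: its centre, 75 mm above the bench. Axle fixed along the capacitor's x. Rolling its top along the capacitor's +y, AWAY from the plates, closes the gap, the other way opens it: 9 mm per rad, 0.32 mm per mm of rim. Takes 1.5 to 2 N at the rim and stays where it is left.
- slide: The sliding plate: aluminium disc 160 mm in diameter, 5 mm thick, upright across the rail, its centre 100 mm above the origin, with a white post 30 mm behind it (+y) on a grey foot; a steel rack runs from the foot to the wheel. Origin: on the rail's top (50 mm above the bench) under the disc's inner face, which looks along -y. Axes as the capacitor's. Not to be touched.
- fixed_plate: The fixed plate, a like disc on a like post (30 mm behind it, towards -y). Origin: on the rail's top under its inner face, which looks along +y. The gap is the distance along y from this origin to that of the sliding plate: 65 mm at the start, 21 to 47 mm when set. Not to be touched.
- index (a point): Tip of the black pointer, a bar 4 mm wide (y) that sticks out to +x from the sliding plate's foot over the white scale. The point is the end of its centre line, 40 mm to +x of the rail's middle, 57 mm above the bench. At the start 18 to 44 mm to the +y side of the brass marker. Axes as the capacitor's.
- mark (a point): The gauge mark: inner end of the 3 mm black line across the top of the brass marker, a clip 10 mm wide (y) on the rail's +x edge just outside the scale, at a different place each time. 56 mm above the bench. Axes as the capacitor's: the pointer is level with the mark when both have the same y along the rail. 3 N would push the clip along the rail; leave it.
- beaker: Bystander: glass beaker, 70 mm in diameter, 92 mm high, origin under its centre. Stands beyond the wheel end of the rail (+x side).
- reagent_bottle: Bystander: white plastic bottle, 76 mm in diameter, 190 mm high, origin under its centre. Stands on the robot's side near the fixed plate.
- candle: Bystander: white candle, 46 mm in diameter, 92 mm high, origin under its centre. Stands on the +x side near the fixed plate.
- acrylic_sheet: Bystander: clear acrylic sheet 120 x 120 x 6 mm lying flat on the bench on the robot's side of the plates, origin under its centre.

How it is judged:
By the outcome, as a careful person would: the job done as asked, in the order asked, and still so for the second after the job is handed in, with the robot touching nothing.
It also fails if it takes over 61 s, if anything falls off the work surface, if the arm or the gripper's body presses on something with over 40 N, if the wrist force passes 120 N, or if a joint passes its speed limit or range.

### The arm

A 6-joint arm with a two-finger parallel gripper is mounted at the origin on the work surface. World frame = base frame: x ahead of the robot, y to its left, z up, the work surface at z = 0. Lengths are in m, angles in rad, forces in N, time in s.
With the tool pointing down it reaches from about 0.375 to 0.9 m from the base axis. Payload 3.1 kg.
Tool frame: the origin (TCP) lies where the fingers leave the gripper's body, on its centre line; the fingertips stand manip.tip_reach ahead of it and the grasp point (between the pads) lies 54 mm ahead of it (manip.tip_reach is the distance from the TCP to the fingertips, in m); z points along the fingers, y is the direction in which the jaws open and shut (so a half turn about z gives the same grasp; the last joint's range is limited). The gripper opens to 85 mm and grips with 20 to 120 N. Pads are 22 mm wide; open, the fingers measure 114 mm over their backs; the gripper's body (76 mm by 85 mm) begins 54 mm behind the grasp point. The pads swing forward as they close: fully open they stand 13 mm farther back than shut.
Start: joints at [1.127, 0.527, 1.433, -0, 1.181, -0.178], TCP at [0.164, 0.603, 0.304] pointing down, gripper open.
Joint ranges: [-3.08, 3.08], [-0.75, 2.2], [0.22, 2.44], [-1.43, 4.57], [0, 2.65], [-2.85, 2.85]. Speed limits (rad/s): [2.79, 2.79, 3.14, 3.14, 3.14, 3.14].

### API

Orientations are given as a unit quaternion [x, y, z, w].
In Python, from station import manip, cams, order gives the robot as it stands. The module is installed in compiled form; this text tells all that it offers.
- The arm moves only by the tool drive_tool, never from a script. Its arguments are lists of equal length, an entry for each row: "linear": the shift along the tool's x, y, z in mm, a list of three; "rot": the turn, a rotation vector about the tool's x, y, z in degrees, a list of three; "hand": the finger opening in mm, from 0 to 85.4. A call has 1 to 20 rows; each row shifts and turns the pose as measured when the row begins, along the tool's axes as they then stand; what a row does not reach is not made up. A row lasts 1/12 s, in which the tool goes at most 41.7 mm and 7.16 degrees, less where a joint would pass 70% of its speed; a pose out of reach is approached as far as the arm can. A call with a gripper value outside its range is refused whole. The fingers move at their own pace and stop on an object; "force" is the grip in N (left out, the last holds). Time passes only in rows, so rows that do not move let the fingers close. It gives the time, the measured TCP pose, the force and the opening at its end, in the units of the state.
- manip.sense(): the state, without advancing time (a new reading comes with each control period).
- cams.snapshot(name): name is "scene" or "top" or "wrist"; returns the picture (400x640x3 uint8, red, green, blue); there is no depth.
- cams.camera_model(name): a dict with "vfov" (degrees; the focal length in pixels is half the picture's height over the tangent of half this angle, whatever the lens; pixels are square), "cx", "cy" (the principal point, pixels), "k1" (the pictures are not rectified: a ray, as slopes to the right and down, at radius r is drawn at 1 + k1 r^2 times it, then the intrinsics apply), "rvec" (rotation vector, rad) and "tvec" (3), from world to camera coordinates, as OpenCV has them. Camera axes: x right, y down, z forward; pixel columns grow to the right and rows downward; lengths in m; the calibration is good to about 2 mm. A picture is of the moment at which its call begins: read the wrist's pose just before it. camera_model takes no time and is no camera call; for the wrist camera it gives the pose at the moment of the call.
- order.sign_off(): hands the job in, once; it reports no verdict.
Trained networks look in the newest picture that a camera, given by its name, has taken for a name from the list of things; names that differ only in an ending like _2 or _b are one class to them, and where a whole thing is asked for, a point or a joint stands for the part that bears it (a point fixed in the world has none). Each returns a list of dicts, best first, with "score" (0 to 1); they miss things now and then, are a little off and sometimes report something else, mostly with a low value. They report only what shows in the picture. A call takes as long as a camera call.
- cams.regions_of(label, camera): "pixels" (400x640 bool, what is visible of it) and "rect" ([left, top, right, bottom] in pixels, round what is visible of it).
- cams.spot_point(label, camera): "at" ([column, row] in pixels: a listed point, or the origin of a listed thing).
The state is a dict: "t": time; "q": joint angles; "qd": joint speeds; "tau": joint torques, N m; "tcp_pos": TCP position; "tool_rot": TCP orientation; "force": force on the tool from outside, world axes, zero at the start; "ft_torque": the same for the moment, N m; "finger_gap": opening from 0.0 (shut) to 1.0 (fully open).
Only numpy, scipy, OpenCV 4.12 (cv2) and the standard library are available. Lean on these libraries where they do the work, as an engineer would, in place of code of your own. Each camera call takes 0.05 s, during which the arm holds its last target. There are 200 camera calls.

## Working session

There is one attempt and no reset: what is moved stays moved. The work goes in short steps, Python scripts to look and compute and a tool call to move; the robot and the scene stay as the last step left them, time stands still between calls to the robot, and variables do not carry over. Pictures are saved under pics/ and viewed, about 8 in all and at most 12, crops included, and the job is handed in when it is done.

Besides the shell and the picture viewer there is one more tool, called by a JSON object that holds its "fn" and its "kwargs". drive_tool: Moves the arm, as the interface text tells. Its arguments: {"type":"object","properties":{"linear":{"type":"array","items":{"type":"array","items":{"type":"number"}}},"rot":{"type":"array","items":{"type":"array","items":{"type":"number"}}},"hand":{"type":"array","items":{"type":"number"}},"force":{"type":"number"}},"required":["linear","rot","hand"]}

```bash
mkdir -p pics; cat > h.py <<'E'
import numpy as np,cv2
from station import manip,cams,order
from scipy.spatial.transform import Rotation as R
def K(m):
    f=200/np.tan(np.radians(m['vfov'])/2)
    return np.array([[f,0,m['cx']],[0,f,m['cy']],[0,0,1.]]),np.array([m['k1'],0,0,0,0.])
def ray(m,uv):
    k,d=K(m); p=cv2.undistortPoints(np.array([[uv]],float),k,d)[0,0]
    Rm=cv2.Rodrigues(np.array(m['rvec'],float))[0]; t=np.array(m['tvec'],float)
    return -Rm.T@t, Rm.T@np.array([p[0],p[1],1])
def atz(m,uv,z):
    o,d=ray(m,uv); return o+d*(z-o[2])/d[2]
def proj(m,P):
    k,d=K(m); return cv2.projectPoints(np.array(P,float).reshape(-1,3),np.array(m['rvec'],float),np.array(m['tvec'],float),k,d)[0][:,0]
def snap(c,fn=None):
    m=cams.camera_model(c); im=cams.snapshot(c)
    if fn: cv2.imwrite('pics/'+fn,im[:,:,::-1])
    return m,im
E
python3 - <<'E'
from h import *
s=manip.sense(); print(s['t'],s['tcp_pos'],s['tool_rot'],s['force'],manip.tip_reach)
H=dict(condenser=0,drive_wheel=.075,slide=.05,fixed_plate=.05,index=.057,mark=.056,beaker=0,reagent_bottle=0,candle=0,acrylic_sheet=0)
for c in ['top','scene']:
    m,im=snap(c,c+'0.png')
    print(c,ray(m,[320,200])[0].round(3))
    for l,z in H.items():
        r=cams.spot_point(l,c)[:2]
        for a in r: print(l,round(a['score'],2),np.round(a['at'],1),atz(m,a['at'],z).round(4))
E
```

```text
0.0 [0.16328686 0.60271529 0.30292187] [ 1.32012156e-01  9.91247508e-01 -1.02564690e-03 -3.42432162e-04] [-0.00165389 -0.4132889  -0.70192348] 0.0726
top [ 0.423 -0.116  0.868]
condenser 0.6 [318.9 208.1] [ 0.5431 -0.1068  0.    ]
drive_wheel 0.8 [257.9 240.7] [0.4601 0.0196 0.075 ]
drive_wheel 0.54 [328.7 202. ] [ 0.5464 -0.1283  0.075 ]
slide 0.8 [330.5 201.5] [ 0.5515 -0.1327  0.05  ]
slide 0.27 [240.7 186.2] [0.5814 0.0688 0.05  ]
index 0.68 [297.4 200.8] [ 0.5503 -0.0598  0.057 ]
mark 0.59 [306.4 192. ] [ 0.5705 -0.0789  0.056 ]
beaker 0.84 [236.7 186. ] [0.5914 0.0897 0.    ]
reagent_bottle 0.71 [350.8 187.8] [ 0.5933 -0.1811  0.    ]
reagent_bottle 0.57 [416.2 228.4] [ 0.5004 -0.3349  0.    ]
candle 0.77 [341.4 138.2] [ 0.7154 -0.1572  0.    ]
candle 0.41 [367.8 279.9] [ 0.3807 -0.2221  0.    ]
acrylic_sheet 0.79 [364.7 280. ] [ 0.3803 -0.215   0.    ]
scene [ 1.085 -0.21   0.624]
condenser 0.83 [314.8 211. ] [ 0.5329 -0.1091  0.    ]
drive_wheel 0.74 [368.1 157.5] [0.4675 0.0252 0.075 ]
slide 0.69 [310.4 200.7] [ 0.5473 -0.1205  0.05  ]
fixed_plate 0.65 [282.3 217.2] [ 0.5801 -0.1834  0.05  ]
index 0.91 [342.2 196.8] [ 0.5565 -0.0555  0.057 ]
mark 0.42 [331.7 203. ] [ 0.5681 -0.0803  0.056 ]
beaker 0.87 [404.3 215.8] [0.5867 0.0777 0.    ]
reagent_bottle 0.55 [207.1 212.4] [ 0.4885 -0.3415  0.    ]
candle 0.79 [307.5 287.2] [ 0.7159 -0.159   0.    ]
acrylic_sheet 0.56 [257.2 171.8] [ 0.3788 -0.2211  0.    ]
```

View pics/top0.png

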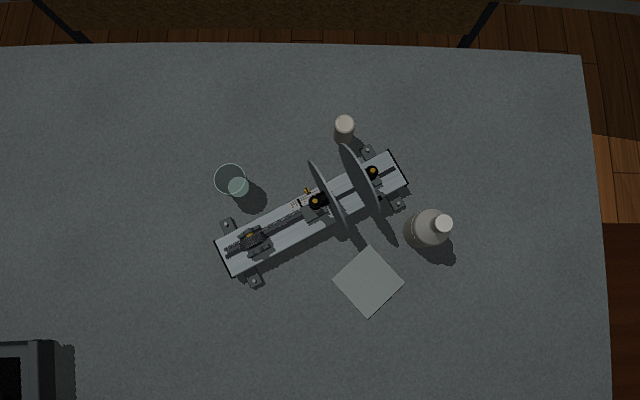

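View pics/scene0.png

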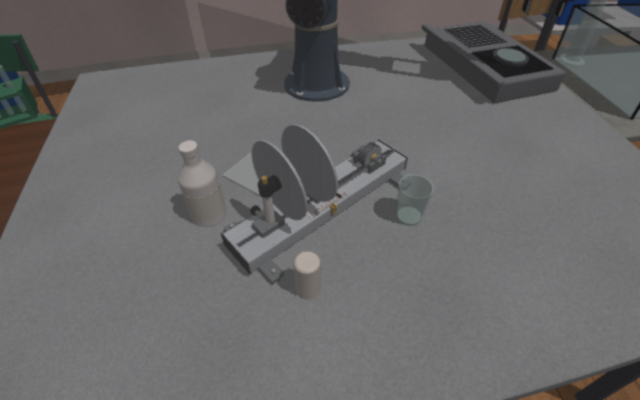

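The top view shows the rail running from the right end (399,168) to the left end (224,260). The wheel is near (252,240), and the pointer and brass marker are near (300,200). The scene view agrees: bottle to the left, candle in front, beaker to the right. The rail's yaw is about 28°. I'll turn the tool to match it and go above the wheel.

{"fn": "drive_tool", "kwargs": {"linear": [[0,0,0],[0,0,0],[0,0,0],[0,0,0],[0,0,0],[0,0,0],[0,0,0]], "rot": [[0,0,6.7],[0,0,6.7],[0,0,6.7],[0,0,6.7],[0,0,6.7],[0,0,6.7],[0,0,6.7]], "hand": [0,0,0,0,0,0,0]}}

```text
t: 1.68
tcp_pos: [0.1635, 0.6032, 0.3039]
tool_rot: [0.532, 0.847, -0.0, -0.0]
force: [0.2, -0.9, 1.0]
finger_gap: 0.006
```

{"fn": "drive_tool", "kwargs": {"linear": [[-36,0,0],[-36,0,0],[-36,0,0],[-36,0,0],[-36,0,0],[-36,0,0],[-36,0,0],[-36,0,0],[-36,0,0],[-36,0,0],[-36,0,0],[-36,0,0],[-36,0,0],[-36,0,0],[-36,0,0],[-36,0,0],[0,0,0]], "rot": [[0,0,0],[0,0,0],[0,0,0],[0,0,0],[0,0,0],[0,0,0],[0,0,0],[0,0,0],[0,0,0],[0,0,0],[0,0,0],[0,0,0],[0,0,0],[0,0,0],[0,0,0],[0,0,0],[0,0,0]], "hand": [0,0,0,0,0,0,0,0,0,0,0,0,0,0,0,0,0]}}

```text
t: 3.1
tcp_pos: [0.4264, 0.0648, 0.3047]
tool_rot: [0.53, 0.848, 0.009, 0.006]
force: [0.3, 0.1, 1.1]
finger_gap: -0.0
```

```bash
python3 - <<'E'
from h import *
s=manip.sense(); print(s['t'],s['tcp_pos'],R.from_quat(s['tool_rot']).as_matrix().round(3),s['force'],s['finger_gap'])
m0=cams.camera_model('top')
a=[atz(m0,p,.05) for p in [(389,150),(410,187),(215,243),(233,277)]]; print(np.round(a,3))
m,im=snap('wrist','w1.png')
for l,z in dict(condenser=0,drive_wheel=.075,slide=.05,index=.057,mark=.056,fixed_plate=.05).items():
    for r in cams.spot_point(l,'wrist')[:2]: print(l,round(r['score'],2),np.round(r['at'],1),atz(m,r['at'],z).round(4))
E
```

```text
3.1 [0.42639799 0.06483212 0.30473214] [[-0.438  0.899  0.019]
 [ 0.899  0.438  0.009]
 [-0.     0.021 -1.   ]] [0.31745001 0.11171096 1.11039857] -0.0003121017802021961
[[ 0.673 -0.264  0.05 ]
 [ 0.588 -0.31   0.05 ]
 [ 0.454  0.118  0.05 ]
 [ 0.382  0.074  0.05 ]]
drive_wheel 0.94 [327.8 227.3] [0.4584 0.0289 0.075 ]
slide 0.86 [338.  351.9] [ 0.5509 -0.1253  0.05  ]
```

View pics/w1.png

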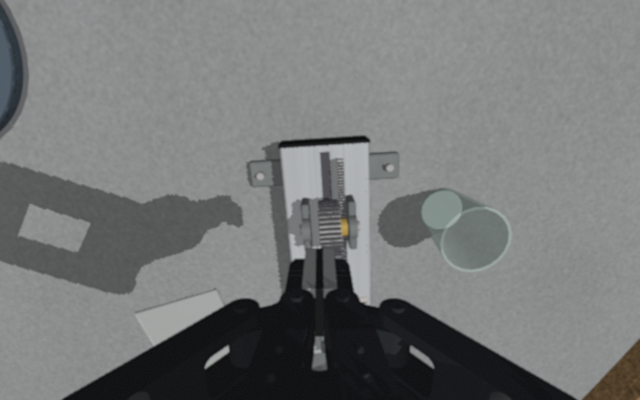

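The wrist view looks along rail +y (up). The wheel is at (328,227), the cheeks at columns 303 and 354, the rail end corners at (281,145) and (369,138), and the shut fingertips at about (320,260). Next I'll check the yaw and wheel position and work out the move.

```bash
python3 - <<'E'
from h import *
s=manip.sense(); T=R.from_quat(s['tool_rot']).as_matrix()
m=cams.camera_model('wrist')
a=np.array([atz(m,p,.05) for p in [(281,145),(369,138),(368,290)]]); print(a.round(4))
d=a[1]-a[0]; e=a[1]-a[2]
print('yaw',np.degrees(np.arctan2(d[1],d[0])),np.degrees(np.arctan2(-e[0],e[1])),np.linalg.norm(d))
mid=(a[0]+a[1])/2
for y in (28,29,30):
    r=np.radians(y); print(y,(mid-.08*np.array([-np.sin(r),np.cos(r),0])).round(4))
ch=[atz(m,p,.087) for p in [(305,225),(352,222)]]; print('cheeks',np.round(ch,4), np.mean(ch,0))
W=np.array([.459,.0275,.103]); tip=s['tcp_pos']+T[:,2]*manip.tip_reach
print('tip',tip,'tool shift to W',T.T@(W-tip)*1000)
print(proj(m,[tip,W]))
E
```

```text
[[ 0.3756  0.0858  0.05  ]
 [ 0.4507  0.1308  0.05  ]
 [ 0.5346 -0.0215  0.05  ]]
yaw 30.91391736873304 28.836041532101635 0.08755168253574627
28 [0.4507 0.0377 0.05  ]
29 [0.452  0.0384 0.05  ]
30 [0.4532 0.0391 0.05  ]
cheeks [[0.4285 0.0333 0.087 ]
 [0.4673 0.0558 0.087 ]] [0.44788055 0.04454117 0.087     ]
tip [0.42207533 0.07202853 0.23131543] tool shift to W [-57.01404992  11.13035332 128.20524474]
[[319.55927602 264.70093539]
 [331.56513444 250.29924857]]
```

```bash
cat >> h.py <<'E'
def cond(o,yaw,P):
    c,s=np.cos(np.radians(yaw)),np.sin(np.radians(yaw)); P=np.array(P,float)
    return P@np.array([[c,s,0],[-s,c,0],[0,0,1]])+np.array([o[0],o[1],0])
def model():
    S=[]
    for z in (.05,): S.append([(-.045,.24,z),(.045,.24,z),(.045,-.2,z),(-.045,-.2,z),(-.045,.24,z)])
    for x in (-.027,-.019,.019,.027): S.append([(x,.134,.087),(x,.186,.087)])
    for x in (-.01,.01): S.append([(x,.16+.028*np.cos(a),.075+.028*np.sin(a)) for a in np.linspace(0,2*np.pi,37)])
    return S
def overlay(m,im,o,yaw,fn,crop=None,k=2):
    im=im[:,:,::-1].copy(); im=cv2.resize(im,None,fx=k,fy=k,interpolation=cv2.INTER_CUBIC)
    for l in model():
        L=np.array([cond(o,yaw,a+(np.array(b)-a)*t) for a,b in zip(np.array(l)[:-1],l[1:]) for t in (0,.25,.5,.75,1)])
        cv2.polylines(im,[np.int32(proj(m,L)*k+k/2)],False,(0,0,255),1)
    if crop: x,y,w,h=crop; im=im[y*k:(y+h)*k,x*k:(x+w)*k]
    cv2.imwrite('pics/'+fn,im)
E
python3 - <<'E'
from h import *
s=manip.sense(); print(s['t'],s['tcp_pos'],R.from_quat(s['tool_rot']).as_matrix().round(3).tolist(),np.abs(s['qd']).max())
m,im=snap('wrist')
print(ray(m,[320,200]))
for l,z in dict(drive_wheel=.075).items():
    for r in cams.spot_point(l,'wrist')[:2]: print(l,np.round(r['at'],1),atz(m,r['at'],z).round(4))
y=29;r=np.radians(y);W=np.array([.4585,.0285]);o=W-.16*np.array([-np.sin(r),np.cos(r)])
overlay(m,im,o,y,'w2.png',(220,110,220,180),3)
E
```

```text
3.45 [0.42119208 0.07114736 0.30390471] [[-0.446, 0.895, 0.012], [0.895, 0.445, 0.012], [0.005, 0.016, -1.0]] 0.004420467980441584
(array([0.38460284, 0.14197018, 0.37429312]), array([ 0.15093571, -0.2651831 , -0.95231751]))
drive_wheel [331.4 235.9] [0.4592 0.0298 0.075 ]
drive_wheel [338.7 360.7] [ 0.5387 -0.1065  0.075 ]
```

View pics/w2.png

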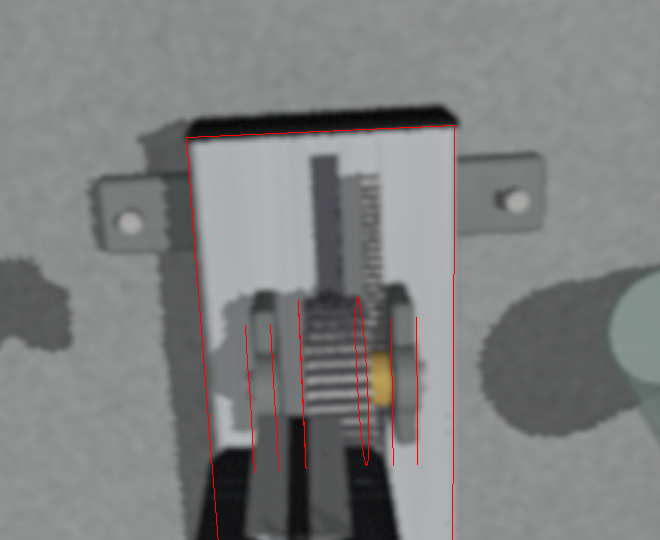

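The overlay fits: rail end, edges and wheel all line up within about 1 mm, giving yaw 29° and wheel centre (0.4585, 0.0285). Next I'll go above the wheel, 10 mm to the plate side.

{"fn": "drive_tool", "kwargs": {"linear": [[0,0,0],[-20,4,0],[-20,4,0],[-20,3,0],[-4,0,0],[0,0,25],[0,0,25],[0,0,25],[0,0,20],[0,0,8],[0,0,0],[0,0,0]], "rot": [[0,0,-2.5],[0,0,0],[0,0,0],[0,0,0],[0,0,0],[0,0,0],[0,0,0],[0,0,0],[0,0,0],[0,0,0],[0,0,0],[0,0,0]], "hand": [0,0,0,0,0,0,0,0,0,0,0,0]}}

```text
t: 4.55
tcp_pos: [0.4627, 0.0302, 0.1995]
tool_rot: [0.5, 0.866, 0.01, 0.004]
force: [-0.0, -0.3, 0.0]
finger_gap: 0.001
```

```bash
cat >> h.py <<'E'
W=np.array([.4585,.0285,.103]); YAW=29
def st():
    s=manip.sense(); T=R.from_quat(s['tool_rot']).as_matrix(); tip=s['tcp_pos']+T[:,2]*manip.tip_reach
    y=np.radians(YAW); A=np.array([[np.cos(y),np.sin(y),0],[-np.sin(y),np.cos(y),0],[0,0,1]])
    print('t',round(s['t'],2),'tip-Wtop rail mm',(A@(tip-W)*1000).round(1),'F rail',(A@s['force']).round(2),'toolz',T[:,2].round(3),'toolx yaw',np.degrees(np.arctan2(T[1,0],T[0,0])).round(2)-90)
E
python3 - <<'E'
from h import *
st()
m,im=snap('scene'); 
k=4; cv2.imwrite('pics/s1.png',cv2.resize(im[100:240,280:440,::-1],None,fx=k,fy=k,interpolation=cv2.INTER_CUBIC))
E
```

```text
t 4.55 tip-Wtop rail mm [ 5.9 -0.2 23.9] F rail [-0.18 -0.23  0.01] toolz [ 0.016  0.013 -1.   ] toolx yaw 30.049999999999997
```

View pics/s1.png

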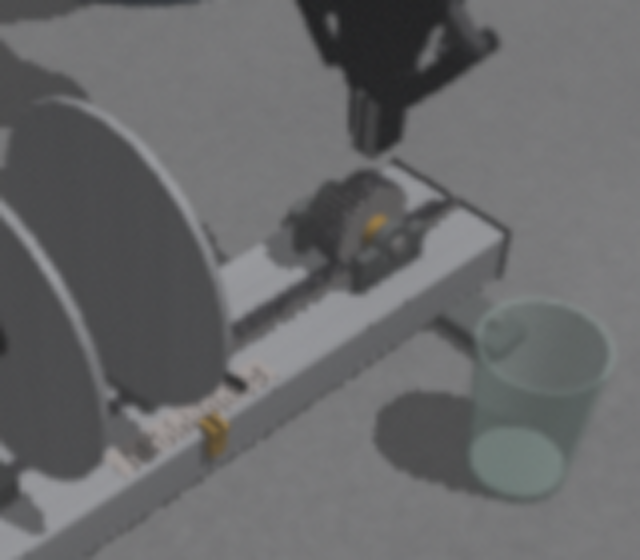

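The scene view shows the tip above and slightly to the near side of the wheel. The pointer is at crop (235,382) and the marker at (213,425). Now I'll centre the tip and come down.

{"fn": "drive_tool", "kwargs": {"linear": [[-5,-3,0],[-5,-3,0],[0,0,10],[0,0,5],[0,0,0],[0,0,0]], "rot": [[0,0,1],[0,0,0],[0,0,0],[0,0,0],[0,0,0],[0,0,0]], "hand": [0,0,0,0,0,0]}}

```text
t: 5.1
tcp_pos: [0.4658, 0.0164, 0.1897]
tool_rot: [0.508, 0.861, 0.012, 0.01]
force: [0.2, 0.1, -0.2]
finger_gap: -0.001
```

```bash
python3 - <<'E'
from h import *
st()
E
```

```text
t 5.1 tip-Wtop rail mm [  2.7 -14.5  14.1] F rail [ 0.23 -0.05 -0.23] toolz [ 0.029  0.01  -1.   ] toolx yaw 28.959999999999994
```

{"fn": "drive_tool", "kwargs": {"linear": [[4,0,0],[0,0,6],[0,0,4],[0,0,0],[0,0,0]], "rot": [[1.7,0,0],[0,0,0],[0,0,0],[0,0,0],[0,0,0]], "hand": [0,0,0,0,0]}}

```text
t: 5.52
tcp_pos: [0.4649, 0.0189, 0.1803]
tool_rot: [0.508, 0.861, -0.0, 0.004]
force: [0.0, 0.4, 0.1]
finger_gap: 0.004
```

```bash
python3 - <<'E'
from h import *
st()
E
```

```text
t 5.52 tip-Wtop rail mm [  1.2 -12.    4.7] F rail [0.22 0.31 0.11] toolz [ 0.007 -0.005 -1.   ] toolx yaw 28.930000000000007
```

{"fn": "drive_tool", "kwargs": {"linear": [[2,-1,3],[0,0,2],[0,0,1],[0,0,1]], "rot": [[0,0,0],[0,0,0],[0,0,0],[0,0,0]], "hand": [0,0,0,0]}}

```text
t: 5.85
tcp_pos: [0.4635, 0.0192, 0.1745]
tool_rot: [0.507, 0.862, -0.001, 0.006]
force: [-2.2, -3.8, 14.2]
finger_gap: -0.005
```

```bash
python3 - <<'E'
from h import *
st()
E
```

```text
t 5.85 tip-Wtop rail mm [  0.3 -11.3  -1.1] F rail [-3.78 -2.2  14.18] toolz [ 0.009 -0.007 -1.   ] toolx yaw 29.010000000000005
```

{"fn": "drive_tool", "kwargs": {"linear": [[5,0,0.5],[5,0,0.5],[5,0,0.5],[5,0,0.5]], "rot": [[0,0,0],[0,0,0],[0,0,0],[0,0,0]], "hand": [0,0,0,0]}}

```text
t: 6.18
tcp_pos: [0.4556, 0.0336, 0.1753]
tool_rot: [0.506, 0.862, -0.002, 0.01]
force: [-1.4, -1.6, 3.9]
finger_gap: -0.002
```

```bash
cat >> h.py <<'E'
def gap():
    # y along rail of pointer and mark, by networks in scene and top
    y=np.radians(YAW); A=np.array([[np.cos(y),np.sin(y),0],[-np.sin(y),np.cos(y),0],[0,0,1]]); o=W-.16*A[1]
    for c in ('scene','top'):
        m,im=snap(c); 
        for l,z in (('index',.057),('mark',.056)):
            for r in cams.spot_point(l,c)[:1]: print(c,l,round(r['score'],2),np.round(r['at'],1),(A@(atz(m,r['at'],z)-o)*1000)[:2].round(1))
E
python3 - <<'E'
from h import *
st();gap();st()
E
```

```text
t 6.18 tip-Wtop rail mm [ 0.4  4.5 -0.2] F rail [-2.04 -0.75  3.9 ] toolz [ 0.016 -0.013 -1.   ] toolx yaw 29.150000000000006
scene mark 0.46 [329.7 203.3] [41.1  8. ]
top index 0.71 [296.5 196.4] [47.1 35.6]
top mark 0.37 [303.9 194.6] [43.3 19.3]
t 6.48 tip-Wtop rail mm [ 0.4  5.4 -0.3] F rail [-0.78  1.74  7.89] toolz [ 0.014 -0.012 -1.   ] toolx yaw 29.150000000000006
```

```bash
python3 - <<'E'
from h import *
m,im=snap('scene'); cv2.imwrite('pics/s2raw.png',im[:,:,::-1])
a=cv2.resize(im[180:220,310:365,::-1],None,fx=12,fy=12,interpolation=cv2.INTER_CUBIC)
y=np.radians(YAW)
o=W[:2]-.16*np.array([-np.sin(y),np.cos(y)])
for i,yy in enumerate(np.arange(-.02,.051,.01)):
    p=proj(m,[cond(o,YAW,(.030,yy,.052)),cond(o,YAW,(.046,yy,.056))]); p=np.int32((p-[310,180])*12+6); cv2.line(a,p[0],p[1],(0,0,255) if i!=2 else (0,255,0),1)
cv2.imwrite('pics/s2.png',a)
E
```

```text
(no output)
```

View pics/s2.png

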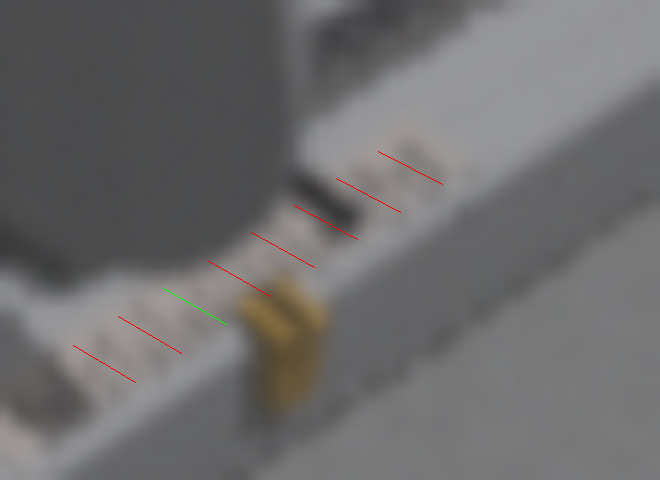

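The scene crop shows the pointer tip at crop (350,220) and the brass clip's top spanning (245,310) to (325,315), with a dark line in it. I'll measure both along the rail with brightness profiles.

```bash
cat >> h.py <<'E'
YS=np.arange(-.04,.07,.0005)
def prof(im,m,x,z,c):
    y=np.radians(YAW); o=W[:2]-.16*np.array([-np.sin(y),np.cos(y)])
    p=proj(m,cond(o,YAW,[(x,v,z) for v in YS])).astype(np.float32)
    return cv2.remap(c(im.astype(np.float32)),p[:,:1],p[:,1:],cv2.INTER_CUBIC)[:,0]
dark=lambda i:i.mean(2)
brass=lambda i:np.minimum(i[:,:,0],i[:,:,1])-i[:,:,2]
def meas(im,m,v=0):
    out={}
    for n,xs,z,c,s in (('index',(.034,.036,.038),.057,dark,-1),('mark',(.047,.050,.053),.056,brass,1)):
        r=[]
        for x in xs:
            f=s*prof(im,m,x,z,c); f=f-np.median(f); k=np.argmax(f); w=np.where(abs(YS-YS[k])<.008,np.clip(f-f.max()*.3,0,None),0)
            r.append(round(1000*(w@YS)/w.sum(),1)); r.append(int(f.max()))
        out[n]=r
    return out
E
python3 - <<'E'
from h import *
m=cams.camera_model('scene')
for f in('scene0','s2raw'): print(f,meas(cv2.imread(f'pics/{f}.png')[:,:,::-1],m))
m=cams.camera_model('top'); print('top0',meas(cv2.imread('pics/top0.png')[:,:,::-1],m))
i=cams.snapshot('top'); print('top',meas(i,m)); st()
E
```

```text
scene0 {'index': [np.float64(35.7), 75, np.float64(35.9), 82, np.float64(36.1), 83], 'mark': [np.float64(8.4), 42, np.float64(8.2), 43, np.float64(8.0), 42]}
s2raw {'index': [np.float64(30.9), 82, np.float64(31.0), 78, np.float64(31.0), 79], 'mark': [np.float64(8.5), 43, np.float64(8.2), 44, np.float64(8.0), 44]}
top0 {'index': [np.float64(36.4), 111, np.float64(36.4), 123, np.float64(36.3), 122], 'mark': [np.float64(8.8), 77, np.float64(10.1), 80, np.float64(10.1), 84]}
top {'index': [np.float64(31.8), 132, np.float64(31.4), 145, np.float64(31.4), 142], 'mark': [np.float64(9.4), 92, np.float64(10.1), 95, np.float64(10.0), 100]}
t 6.58 tip-Wtop rail mm [ 0.4  5.4 -0.3] F rail [-0.67 -0.3   7.82] toolz [ 0.014 -0.012 -1.   ] toolx yaw 29.150000000000006
```

The measurement agrees between the two cameras. The stroke moved the pointer 5 mm in the closing direction, and about 22 mm remains. I'll finish this stroke, then lift, go back and press again.

{"fn": "drive_tool", "kwargs": {"linear": [[5,0,0.5],[5,0,0.5],[0,0,-6],[0,0,-6],[-12,0,0],[-12,0,0],[0,0,0],[0,0,0]], "rot": [[0,0,0],[0,0,0],[0,0,0],[0,0,0],[0.4,1,0],[0,0,0],[0,0,0],[0,0,0]], "hand": [0,0,0,0,0,0,0,0]}}

```text
t: 7.25
tcp_pos: [0.4614, 0.0227, 0.1873]
tool_rot: [0.506, 0.863, -0.0, -0.001]
force: [0.1, 0.2, 0.4]
finger_gap: -0.003
```

```bash
python3 - <<'E'
from h import *
st()
print(meas(*snap('scene')[::-1]))
E
```

```text
t 7.25 tip-Wtop rail mm [-0.4 -6.3 11.7] F rail [0.2  0.14 0.43] toolz [-0.003  0.001 -1.   ] toolx yaw 29.22
{'index': [np.float64(27.8), 84, np.float64(28.2), 79, np.float64(28.4), 86], 'mark': [np.float64(8.5), 44, np.float64(8.2), 45, np.float64(8.0), 44]}
```

{"fn": "drive_tool", "kwargs": {"linear": [[-6,0,6],[0,0,4],[0,0,2],[0,0,1],[5,0,0.5],[5,0,0.5],[5,0,0.5],[5,0,0.5],[5,0,0.5],[0,0,-6],[0,0,-6],[-12,0,0],[-12,0,0],[0,0,0],[0,0,0]], "rot": [[0,0,0],[0,0,0],[0,0,0],[0,0,0],[0,0,0],[0,0,0],[0,0,0],[0,0,0],[0,0,0],[0,0,0],[0,0,0],[0.4,1,0],[0,0,0],[0,0,0],[0,0,0]], "hand": [0,0,0,0,0,0,0,0,0,0,0,0,0,0,0]}}

```text
t: 8.55
tcp_pos: [0.4652, 0.0145, 0.1878]
tool_rot: [0.502, 0.865, -0.002, -0.006]
force: [-0.3, -0.0, 0.4]
finger_gap: -0.004
```

```bash
python3 - <<'E'
from h import *
st()
print(meas(*snap('scene')[::-1]))
E
```

```text
t 8.55 tip-Wtop rail mm [ -1.6 -14.9  12.3] F rail [-0.29  0.14  0.41] toolz [-0.012  0.003 -1.   ] toolx yaw 29.689999999999998
{'index': [np.float64(22.2), 86, np.float64(22.1), 81, np.float64(21.8), 81], 'mark': [np.float64(8.5), 44, np.float64(8.2), 44, np.float64(8.0), 43]}
```

{"fn": "drive_tool", "kwargs": {"linear": [[2,1,6],[0,0,4],[0,0,2],[0,0,1],[5,0,0.5],[5,0,0.5],[5,0,0.5],[5,0,0.5],[5,0,0.5],[0,0,-6],[0,0,-6],[-12,0,0],[-10,0,0],[0,0,0],[0,0,0]], "rot": [[-0.5,0,0.6],[0,0,0],[0,0,0],[0,0,0],[0,0,0],[0,0,0],[0,0,0],[0,0,0],[0,0,0],[0,0,0],[0,0,0],[0,0.8,0],[0,0,0],[0,0,0],[0,0,0]], "hand": [0,0,0,0,0,0,0,0,0,0,0,0,0,0,0]}}

```text
t: 9.85
tcp_pos: [0.4636, 0.0187, 0.1882]
tool_rot: [0.504, 0.864, 0.004, -0.007]
force: [0.2, 1.0, -0.4]
finger_gap: 0.001
```

```bash
python3 - <<'E'
from h import *
st()
print(meas(*snap('scene')[::-1]),meas(*snap('top')[::-1]))
E
```

```text
t 9.85 tip-Wtop rail mm [-0.3 -9.9 12.7] F rail [ 0.65  0.8  -0.39] toolz [-0.009  0.014 -1.   ] toolx yaw 29.459999999999994
{'index': [np.float64(17.0), 87, np.float64(16.9), 83, np.float64(17.0), 80], 'mark': [np.float64(8.5), 43, np.float64(8.2), 44, np.float64(8.0), 44]} {'index': [np.float64(17.7), 142, np.float64(17.9), 131, np.float64(18.3), 132], 'mark': [np.float64(9.4), 94, np.float64(10.1), 95, np.float64(10.0), 100]}
```

{"fn": "drive_tool", "kwargs": {"linear": [[-3,0,6],[0,0,4],[0,0,2],[0,0,1],[5,0,0.5],[5,0,0.5],[5,0,0.5],[5,0,0.5],[5,0,0.5],[0,0,-6],[0,0,-6],[-12,0,0],[-8,0,0],[0,0,0],[0,0,0]], "rot": [[-0.5,-0.8,0.4],[0,0,0],[0,0,0],[0,0,0],[0,0,0],[0,0,0],[0,0,0],[0,0,0],[0,0,0],[0,0,0],[0,0,0],[0,0.8,0],[0,0,0],[0,0,0],[0,0,0]], "hand": [0,0,0,0,0,0,0,0,0,0,0,0,0,0,0]}}

```text
t: 11.2
tcp_pos: [0.4618, 0.0215, 0.1884]
tool_rot: [0.504, 0.863, 0.006, -0.004]
force: [-0.9, -0.8, -0.5]
finger_gap: -0.0
```

```bash
python3 - <<'E'
from h import *
st()
print(meas(*snap('scene','s3raw.png')[::-1]),meas(*snap('top','t3raw.png')[::-1]))
E
```

```text
t 11.2 tip-Wtop rail mm [-0.1 -6.7 12.8] F rail [-1.17 -0.21 -0.46] toolz [-0.002  0.014 -1.   ] toolx yaw 29.42
{'index': [np.float64(12.5), 86, np.float64(12.7), 83, np.float64(12.7), 83], 'mark': [np.float64(8.5), 43, np.float64(8.2), 45, np.float64(8.0), 44]} {'index': [np.float64(12.9), 141, np.float64(12.9), 123, np.float64(13.0), 139], 'mark': [np.float64(8.8), 93, np.float64(10.0), 94, np.float64(10.0), 98]}
```

{"fn": "drive_tool", "kwargs": {"linear": [[0,0,6],[0,0,4],[0,0,2],[0,0,1],[4,0,0.5],[4,0,0.5],[0,0,-8],[0,0,-10],[0,0,0],[0,0,0]], "rot": [[0,-0.8,0.4],[0,0,0],[0,0,0],[0,0,0],[0,0,0],[0,0,0],[0,0,0],[0,0,0],[0,0,0],[0,0,0]], "hand": [0,0,0,0,0,0,0,0,0,0]}}

```text
t: 12.13
tcp_pos: [0.4569, 0.0292, 0.1947]
tool_rot: [0.506, 0.863, 0.002, 0.002]
force: [0.4, -0.3, -0.3]
finger_gap: 0.001
```

```bash
python3 - <<'E'
from h import *
st()
ms,si=snap('scene','s4raw.png');mt,ti=snap('top','t4raw.png')
print(meas(si,ms),meas(ti,mt))
y=np.radians(YAW);o=W[:2]-.16*np.array([-np.sin(y),np.cos(y)])
def warp(m,im,z):  # rectify to rail plane at z: 8 px/mm, x 25..62, y -10..35
    X,Y=np.meshgrid(np.arange(.025,.062,.000125),np.arange(.035,-.015,-.000125))
    p=proj(m,cond(o,YAW,np.stack([X,Y,0*X+z],-1).reshape(-1,3))).reshape(*X.shape,2).astype(np.float32)
    return cv2.remap(im,p[...,0],p[...,1],cv2.INTER_CUBIC)
A=np.hstack([warp(ms,si,.0565),warp(mt,ti,.0565)])[:,:,::-1].copy()
for v in range(-10,35,5): cv2.line(A,(0,int((35-v)*8)),(10,int((35-v)*8)),(0,0,255),1); cv2.line(A,(296,int((35-v)*8)),(306,int((35-v)*8)),(0,0,255) if v else (0,255,0),1)
cv2.imwrite('pics/r4.png',A)
m=cams.camera_model('wrist'); s=manip.sense(); T=R.from_quat(s['tool_rot']).as_matrix(); c,d=ray(m,[m['cx'],m['cy']])
print('cam in tool',T.T@(c-s['tcp_pos']),'axis',T.T@d, 'vfov',m['vfov'],'q',np.round(s['q'],2))
E
```

```text
t 12.13 tip-Wtop rail mm [-0.7  1.2 19.1] F rail [ 0.25 -0.44 -0.33] toolz [ 0.004  0.001 -1.   ] toolx yaw 29.260000000000005
{'index': [np.float64(9.9), 86, np.float64(10.1), 81, np.float64(10.4), 82], 'mark': [np.float64(8.5), 43, np.float64(8.2), 44, np.float64(8.0), 44]} {'index': [np.float64(10.9), 128, np.float64(11.3), 155, np.float64(11.4), 130], 'mark': [np.float64(8.8), 93, np.float64(10.1), 94, np.float64(10.0), 99]}
cam in tool [ 8.00939492e-02 -6.11258507e-05 -6.99744283e-02] axis [-0.31149826 -0.00149604  0.95024554] vfov 63.248026772552514 q [-0.18  0.49  1.95  0.    0.69 -0.69]
```

View pics/r4.png

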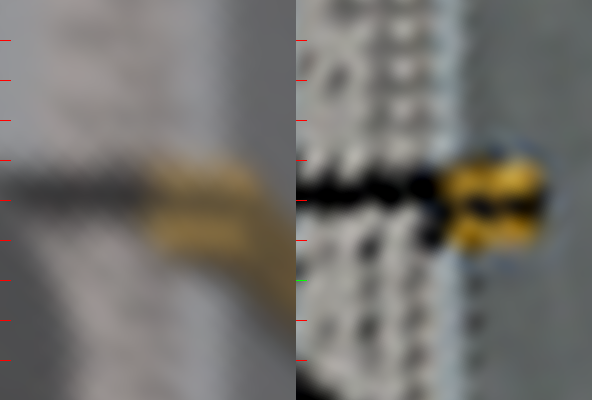

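The rectified views show the pointer bar about 1.5 mm to the +y side of the dark line on the brass clip (left, scene: rows 190 and 200; right, top: about 190 and 205, at 8 px/mm). I'll look from nearer with the wrist camera, moving the hand out to +x and high.

{"fn": "drive_tool", "kwargs": {"linear": [[0,0,-25],[0,0,-25],[0,10,-10],[0,35,0],[0,35,0],[0,35,0],[0,30,0],[-30,0,0],[-35,0,0],[-35,0,0],[-35,0,0],[-20,0,0],[0,0,0],[0,0,0],[0,0,0]], "rot": [[0,0,0],[0,0,0],[0,0,0],[0,0,0],[0,0,0],[0,0,0],[0,0,0],[0,0,0],[0,0,0],[0,0,0],[0,0,0],[0,0,0],[0,0,0],[0,0,0],[0,0,0]], "hand": [0,0,0,0,0,0,0,0,0,0,0,0,0,0,0]}}

```text
t: 13.48
tcp_pos: [0.6629, -0.0344, 0.243]
tool_rot: [0.504, 0.864, -0.001, -0.009]
force: [-0.1, -0.0, 0.3]
finger_gap: -0.001
```

```bash
cat >> h.py <<'E'
def warp(m,im,z):
    y=np.radians(YAW);o=W[:2]-.16*np.array([-np.sin(y),np.cos(y)])
    X,Y=np.meshgrid(np.arange(.025,.062,.000125),np.arange(.035,-.015,-.000125))
    p=proj(m,cond(o,YAW,np.stack([X,Y,0*X+z],-1).reshape(-1,3))).reshape(*X.shape,2).astype(np.float32)
    return cv2.remap(im,p[...,0],p[...,1],cv2.INTER_CUBIC)
E
python3 - <<'E'
from h import *
st(); st()
m,im=snap('wrist','w5raw.png')
for l in('index','mark'): print(l,[(round(r['score'],2),np.round(r['at'],1)) for r in cams.spot_point(l,'wrist')[:1]])
A=warp(m,im,.0565)[:,:,::-1]
cv2.imwrite('pics/w5.png',np.hstack([A,cv2.resize(im[:,:,::-1],(500,400))]))
E
```

```text
t 13.48 tip-Wtop rail mm [ 147.5 -153.1   67.4] F rail [-0.07  0.02  0.35] toolz [-0.017  0.007 -1.   ] toolx yaw 29.450000000000003
t 13.48 tip-Wtop rail mm [ 147.5 -153.1   67.4] F rail [-0.07  0.02  0.35] toolz [-0.017  0.007 -1.   ] toolx yaw 29.450000000000003
index [(0.74, array([195.2, 191.3]))]
mark [(0.48, array([198.9, 194.6]))]
```

View pics/w5.png

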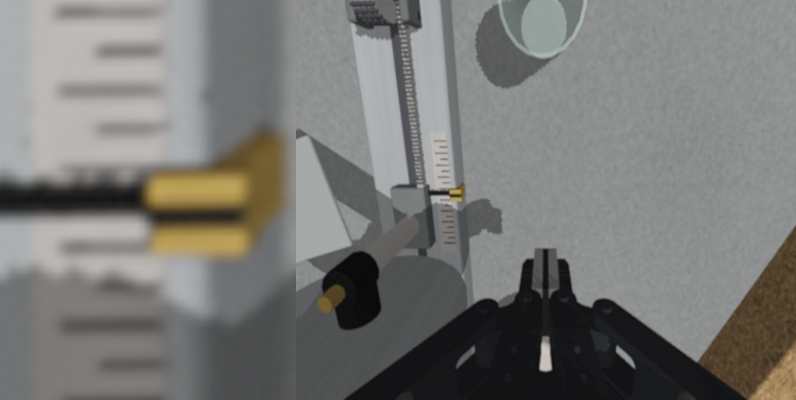

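The close-up is clear: pointer bar at rows about 180–212, dark line on the clip at about row 216, with 40 rows per 5 mm. I'll get exact profiles.

```bash
python3 - <<'E'
from h import *
A=cv2.imread('pics/w5.png')[:,:296].astype(int).mean(2)
for n,a,b in (('ptr',60,90),('ptr',100,130),('ptip',130,142),('line',160,190),('line',200,235)):
    print(n,[int(v) for v in A[150:270:4,a:b].mean(1)])
E
```

```text
ptr [182, 182, 178, 165, 149, 137, 133, 120, 99, 71, 44, 32, 24, 28, 36, 64, 99, 140, 164, 182, 184, 181, 166, 146, 133, 137, 152, 168, 174, 168]
ptr [185, 183, 179, 163, 144, 129, 120, 108, 86, 62, 39, 30, 24, 30, 39, 70, 105, 144, 167, 182, 183, 181, 166, 149, 137, 138, 154, 172, 178, 174]
ptip [185, 182, 178, 162, 143, 129, 118, 105, 82, 59, 39, 32, 27, 32, 40, 68, 101, 139, 162, 177, 181, 178, 163, 145, 135, 138, 154, 172, 179, 182]
line [174, 172, 168, 149, 126, 109, 107, 121, 137, 143, 145, 140, 132, 113, 92, 61, 41, 39, 58, 83, 110, 126, 138, 141, 146, 151, 157, 163, 167, 171]
line [117, 110, 103, 90, 83, 88, 106, 125, 141, 145, 146, 139, 131, 111, 89, 59, 40, 42, 63, 87, 115, 129, 141, 143, 145, 141, 135, 128, 124, 123]
```

The remainder is about 2.4 mm (18 rows plus a small parallax correction), or roughly 7.5 mm of rim. I'll go back the same way and repeat the last stroke.

{"fn": "drive_tool", "kwargs": {"linear": [[30,0,0],[35,0,0],[35,0,0],[35,0,0],[12,0,0],[0,-30,0],[0,-35,0],[0,-35,0],[0,-35,0],[0,-10,10],[0,0,20],[0,0,10],[0,0,0],[0,0,0]], "rot": [[0,0,0.3],[0,0,0],[0,0,0],[0,0,0],[0,0,0],[0,0,0],[0,0,0],[0,0,0],[0,0,0],[0,0,0],[0,0,0],[0,0,0],[0,0,0],[0,0,0]], "hand": [0,0,0,0,0,0,0,0,0,0,0,0,0,0]}}

```text
t: 14.8
tcp_pos: [0.4503, 0.0377, 0.2103]
tool_rot: [0.497, 0.868, 0.001, -0.004]
force: [0.5, -0.4, 0.1]
finger_gap: -0.001
```

```bash
python3 - <<'E'
from h import *
st()
E
```

```text
t 14.8 tip-Wtop rail mm [-2.8 12.5 34.7] F rail [ 0.24 -0.58  0.12] toolz [-0.005  0.005 -1.   ] toolx yaw 30.459999999999994
```

{"fn": "drive_tool", "kwargs": {"linear": [[-10,1.5,5],[-8,1,8],[0,0,8],[0,0,3],[0,0,0],[0,0,0]], "rot": [[0,0,1.2],[0,0,0],[0,0,0],[0,0,0],[0,0,0],[0,0,0]], "hand": [0,0,0,0,0,0]}}

```text
t: 15.3
tcp_pos: [0.4659, 0.0219, 0.1856]
tool_rot: [0.506, 0.863, 0.002, -0.0]
force: [-0.4, -0.5, -0.1]
finger_gap: -0.001
```

```bash
python3 - <<'E'
from h import *
st()
E
```

```text
t 15.3 tip-Wtop rail mm [ 3.6 -9.2 10. ] F rail [-0.63 -0.22 -0.13] toolz [ 0.002  0.004 -1.   ] toolx yaw 29.239999999999995
```

{"fn": "drive_tool", "kwargs": {"linear": [[2,-3,5],[0,0,3],[0,0,2],[0,0,1]], "rot": [[0,0,0],[0,0,0],[0,0,0],[0,0,0]], "hand": [0,0,0,0]}}

```text
t: 15.63
tcp_pos: [0.4625, 0.0223, 0.1749]
tool_rot: [0.505, 0.863, 0.002, 0.001]
force: [-2.8, -1.1, 21.0]
finger_gap: 0.006
```

```bash
python3 - <<'E'
from h import *
st(); print(meas(*snap('scene')[::-1])['index'],meas(*snap('top')[::-1])['index']);st()
E
```

```text
t 15.63 tip-Wtop rail mm [ 0.8 -7.3 -0.7] F rail [-2.92  0.41 20.98] toolz [ 0.004  0.003 -1.   ] toolx yaw 29.290000000000006
[np.float64(9.9), 87, np.float64(10.2), 82, np.float64(10.5), 81] [np.float64(11.0), 132, np.float64(11.3), 158, np.float64(11.4), 130]
t 15.73 tip-Wtop rail mm [ 0.8 -7.3 -0.5] F rail [-1.82 -0.49  9.73] toolz [ 0.004  0.003 -1.   ] toolx yaw 29.299999999999997
```

Contact is firm and the pointer hasn't moved (10.2). I need tip travel of about 7.5 mm, to around y = +0.2.

{"fn": "drive_tool", "kwargs": {"linear": [[4,0,0.5],[3,0,0.4]], "rot": [[0,0,0],[0,0,0]], "hand": [0,0]}}

```text
t: 15.9
tcp_pos: [0.4596, 0.0274, 0.1756]
tool_rot: [0.505, 0.863, 0.002, 0.003]
force: [0.3, -1.1, 1.8]
finger_gap: 0.002
```

```bash
python3 - <<'E'
from h import *
st(); print(meas(*snap('scene')[::-1])['index'],meas(*snap('top')[::-1])['index']);st()
E
```

```text
t 15.9 tip-Wtop rail mm [ 0.8 -1.7 -0. ] F rail [-0.28 -1.12  1.84] toolz [ 0.007  0.001 -1.   ] toolx yaw 29.36
[np.float64(8.6), 86, np.float64(8.9), 83, np.float64(8.8), 82] [np.float64(8.3), 122, np.float64(8.9), 154, np.float64(9.4), 136]
t 16.0 tip-Wtop rail mm [ 0.9 -1.2 -0.2] F rail [-0.72  0.02  5.15] toolz [ 0.006  0.001 -1.   ] toolx yaw 29.36
```

{"fn": "drive_tool", "kwargs": {"linear": [[0,0,0.6],[2.2,0,0.5],[0,0,0.3],[0,0,-6],[0,0,-10],[0,0,-20],[0,0,-25],[0,0,-10],[0,0,0]], "rot": [[0,0,0],[0,0,0],[0,0,0],[0,0,0],[0,0,0],[0,0,0],[0,0,0],[0,0,0],[0,0,0]], "hand": [0,0,0,0,0,0,0,0,0]}}

```text
t: 16.75
tcp_pos: [0.4567, 0.0303, 0.248]
tool_rot: [0.504, 0.863, 0.001, -0.001]
force: [0.4, 0.5, 0.6]
finger_gap: -0.0
```

{"fn": "drive_tool", "kwargs": {"linear": [[0,10,0],[0,35,0],[0,35,0],[0,35,0],[0,30,0],[-30,0,0],[-35,0,0],[-35,0,0],[-35,0,0],[-20,0,0],[0,0,0],[0,0,0],[0,0,0],[0,0,0]], "rot": [[0,0,0],[0,0,0],[0,0,0],[0,0,0],[0,0,0],[0,0,0],[0,0,0],[0,0,0],[0,0,0],[0,0,0],[0,0,0],[0,0,0],[0,0,0],[0,0,0]], "hand": [0,0,0,0,0,0,0,0,0,0,0,0,0,0]}}

```text
t: 17.92
tcp_pos: [0.6678, -0.0252, 0.2268]
tool_rot: [0.502, 0.865, -0.0, -0.012]
force: [0.3, 0.1, -0.2]
finger_gap: -0.001
```

```bash
python3 - <<'E'
from h import *
st(); print(meas(*snap('scene')[::-1]),meas(*snap('top')[::-1])['index'])
m,im=snap('wrist','w6raw.png')
B=warp(m,im,.0565)[:,:,::-1]
cv2.imwrite('pics/w6.png',B)
A=B.astype(int).mean(2)
for n,a,b in (('ptr',60,90),('ptr',100,130),('line',165,190),('line',200,235)):
    print(n,[int(v) for v in A[150:270:4,a:b].mean(1)])
E
```

```text
t 17.92 tip-Wtop rail mm [ 156.  -146.9   51.2] F rail [ 0.31 -0.04 -0.18] toolz [-0.022  0.012 -1.   ] toolx yaw 29.659999999999997
{'index': [np.float64(6.4), 85, np.float64(6.5), 76, np.float64(6.7), 76], 'mark': [np.float64(10.7), 35, np.float64(10.3), 35, np.float64(10.6), 39]} [np.float64(6.2), 140, np.float64(7.5), 100, np.float64(8.3), 113]
ptr [181, 178, 168, 153, 141, 148, 166, 177, 181, 177, 165, 143, 114, 76, 48, 30, 27, 27, 28, 28, 39, 56, 71, 83, 87, 99, 111, 120, 123, 123]
ptr [184, 181, 175, 159, 146, 153, 169, 180, 185, 182, 173, 149, 121, 78, 47, 29, 24, 24, 23, 25, 39, 58, 71, 82, 86, 99, 113, 120, 124, 123]
line [173, 171, 165, 143, 117, 100, 104, 125, 138, 144, 145, 142, 134, 114, 84, 55, 29, 22, 33, 57, 76, 90, 93, 94, 96, 99, 105, 109, 112, 113]
line [121, 114, 106, 91, 86, 95, 115, 135, 144, 147, 147, 144, 134, 116, 84, 55, 29, 24, 37, 62, 79, 92, 94, 95, 95, 94, 92, 89, 86, 84]
```

View pics/w6.png

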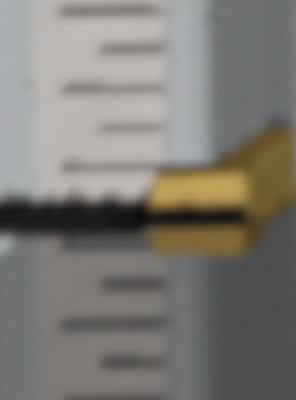

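In the close-up the pointer bar (about rows 199–232) runs straight into the black line on the clip (row ~217). The offset is at most about 0.5 mm, and the clip is at the same rows as before. The hand is clear, so I'm handing in.

```bash
python3 -c "
from h import *
order.sign_off(); st()"
```

```text
the job is handed in; nothing more can be done
the job is handed in; nothing more can be done
```

The pointer now stands level with the line on the brass marker, and I've handed the job in. It took about 18 of the 61 s.

**What I did:** I laid the shut fingertips on top of the wheel and rolled it away from the plates in six strokes. The hand then moved up and clear, about 0.15 m to the +x side, with only sensor noise on the force reading.

**Last checks:**
- **Pointer and line:** the wrist close-up shows them in line, with 0 to 0.5 mm left to close.
- **Marker:** the clip is at the same place in the close-ups before and after the last stroke, so it did not move.
- **Other objects:** the fingertips touched only the wheel, as far as the force readings show. I did not re-measure the beaker, bottle, candle or acrylic sheet at the end.

**Check that disagreed:** the automatic measurement from the scene camera put the pointer about 4 mm past the marker at the end. By then its marker reading had also jumped 2 mm and dimmed, while the close-up showed the clip unmoved. I put this down to the sliding plate's shadow falling on the pointer and clip, and trusted the sharper close-up instead.

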